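# Load the tissue retort with its cassette baskets and close it crosswise

## Robot

A 6-joint arm with a two-finger parallel gripper is mounted at the origin on a cart in front of the work surface, level with it; the furniture and walls round the work are solid. World frame = base frame: x ahead of the robot, y to its left, z up, the work surface at z = 0. Lengths are in m, angles in rad, forces in N, time in s.
With the tool pointing down it reaches from about 0.375 to 0.975 m from the base axis. Payload 3.8 kg.
Tool frame: the origin (TCP) lies midway between the tips of the shut fingers; the grasp point (between the pads) lies 19 mm behind it; z points along the fingers, y is the line along which they close (so a half turn about z gives the same grasp; the last joint's range is limited). The gripper opens to 88 mm and grips with 3 to 60 N. Pads are 18 mm wide; open, the fingers measure 123 mm over their backs; the gripper's body (75 mm by 187 mm) begins 45 mm behind the grasp point.
Start: joints at [1.072, 0.264, 1.604, -0, 1.274, -0.037], TCP at [0.301, 0.604, 0.215] pointing down, gripper open.
Joint ranges: [-2.63, 2.63], [-0.94, 2.18], [0.31, 2.57], [-1.31, 4.45], [0, 2.66], [-2.55, 2.55]. Speed limits (rad/s): [2.57, 2.57, 3.14, 3.14, 3.14, 3.14].

## Interface

Orientations are given as a rotation vector (axis times angle).
In Python, from cell import manip, inverse_kinematics, cams, order gives the robot as it stands. Calls block until the motion is done:
- manip.move_pose(position, orientation): joint-space move of the TCP to a pose.
- manip.move_linear(position, rate=0.15, rot=None): straight line of the TCP; rot=None keeps the orientation; rate is the mean speed in m/s.
- manip.set_joints(angles): joint-space move.
- manip.set_gripper(opening, force=None): finger opening in m; force is the grip in N (None keeps the last); returns when the fingers have stopped.
- manip.dwell(seconds).
- inverse_kinematics(position, orientation): joint angles nearest the present ones, or None.
- manip.state(): the state.
- cams.capture(name): name is "scene" or "top"; returns a dict with "image" (480x640x3 uint8, blue, green, red), "z_map" (480x640 float32, m along the optical axis (not along the pixel's ray), 0 where there is no reading), "intrinsics" (3x3 intrinsics, pixels), "position" and "orientation" of the camera in the world. Camera axes: x right, y down, z forward; pixel columns grow to the right and rows downward; lengths in m; the calibration is good to about 2 mm. A picture is of the moment at which its call begins.
A pose or a line that the arm cannot do raises manip.IKError and nothing moves.
- order.close_job(): hands the job in; it is judged then, once.
The state is a dict: "clock": time; "joint_pos": joint angles; "joint_velocities": joint speeds; "tau": joint torques, N m; "tool_pos": TCP position; "tcp_rot": TCP orientation; "contact_force": force on the tool from outside, world axes, zero at the start; "moment": the same for the moment, N m; "gripper_width": finger opening in m; "grasp_force": force on a finger pad.
Only numpy, scipy, OpenCV 4.12 (cv2) and the standard library are available. Lean on these libraries where they do the work, as an engineer would, in place of code of your own. Each camera call takes 0.05 s, during which the arm holds its last target. There are 200 camera calls.

## Task

Load the pressure retort: move the round cassette baskets from their pile into the pot, stacked upright. Put the lid on with its slots in line with the four swing bolts and swing the bolts up into the slots. Then tighten the wing nuts clockwise and crosswise, each next one opposite the last, in rounds, first all four snug (about half way) and then all four hard against their stops, so that the lid comes down evenly; leave the timer, the specimen pots and the wax scraper where they stand.

Things in the scene. Friction and masses are not known exactly. Their poses are not given: they have to be found in the camera images.
- retort_mouth (a point): the retort: an aluminium pot fixed to the bench, 128 mm across, with a pressure gauge on its -x side; the point lies on its upright axis at the top of the black gasket, 95 mm above the bench, on which the lid's flange rests. Four bolt pivots stand at the diagonals of its axes, 84 mm from the upright axis, 30 mm above the bench. The gasket gives about 3 N per mm under each bolt, up to 5.8 mm
- retort_floor (a point): centre of the retort's flat inner floor, 20 mm above the bench, 75 mm below the gasket's top; the bore is 114 mm across
- basket_a_bar (a point): lowest of the pile of round perforated steel baskets with two cassettes each: 104 mm across, 22 mm tall, 120 g. Point: middle of the grip bar across it (along x), 10 mm wide, 7 high, 14 mm above the underside, 11 above the inner floor, 8 below the rim; 40 mm free on either side of the bar. They nest: each sits 19 mm higher than the one below, its foot (89 mm) 3 mm deep in that rim (98 mm inside)
- basket_b_bar (a point): another such basket, the second of the pile: middle of its grip bar
- basket_c_bar (a point): a third such basket, on top of the pile in most starts (None if absent): middle of its grip bar
- lid_handle (a point): middle of the lid's black bar handle: 70 mm long (x), 12 wide, 12 high. Aluminium lid, 184 mm across, 600 g, on the bench handle up; 10 mm flange with four open slots 18 mm wide at the diagonals of its axes (any quarter turn fits). Point 26 mm above the flange's top, 44 mm above the underside of the spigot (108 mm across) that enters the bore. On the retort 35.5 mm above retort_mouth, all nuts tight 31 mm
- bolt_a (a joint): swing of bolt a (the one toward +x +y of the retort's own axes; bolt c stands opposite) about its pivot: 0 = upright against its stop, 0.62 = leaning outward as far as it goes; it stays where it is left (1 to 2 N at the nut moves it)
- nut_a (a joint): turn of wing nut a, clockwise seen from above is positive (tightening): 0 loose, 2.8 rad hard against its stop = fully tight; it goes down 2 mm per rad. With bolt upright and lid on, it meets the lid at about 0.6 rad. It stays where it is left; turning takes 0.1 to 0.2 N m
- nut_a_wings (a point): centre of the wings of nut a: a flat pair of wings 48 mm long (x axis), 10 mm thick (y), 20 mm high (z, along the bolt); x is tangential to the retort's rim at turn 0. Round foot 26 mm across begins 19.5 mm below this point. With bolt upright and turn 0 it lies 84 mm from the retort's axis, 30 mm above point retort_mouth and 21 mm above the lid's top
- bolt_b (a joint): swing of bolt b (the one toward -x +y of the retort's own axes; bolt d stands opposite) about its pivot: 0 = upright against its stop, 0.62 = leaning outward as far as it goes; it stays where it is left (1 to 2 N at the nut moves it)
- nut_b (a joint): turn of wing nut b, clockwise seen from above is positive (tightening): 0 loose, 2.8 rad hard against its stop = fully tight; it goes down 2 mm per rad. With bolt upright and lid on, it meets the lid at about 0.6 rad. It stays where it is left; turning takes 0.1 to 0.2 N m
- nut_b_wings (a point): centre of the wings of nut b: a flat pair of wings 48 mm long (x axis), 10 mm thick (y), 20 mm high (z, along the bolt); x is tangential to the retort's rim at turn 0. Round foot 26 mm across begins 19.5 mm below this point. With bolt upright and turn 0 it lies 84 mm from the retort's axis, 30 mm above point retort_mouth and 21 mm above the lid's top
- bolt_c (a joint): swing of bolt c (the one toward -x -y of the retort's own axes; bolt a stands opposite) about its pivot: 0 = upright against its stop, 0.62 = leaning outward as far as it goes; it stays where it is left (1 to 2 N at the nut moves it)
- nut_c (a joint): turn of wing nut c, clockwise seen from above is positive (tightening): 0 loose, 2.8 rad hard against its stop = fully tight; it goes down 2 mm per rad. With bolt upright and lid on, it meets the lid at about 0.6 rad. It stays where it is left; turning takes 0.1 to 0.2 N m
- nut_c_wings (a point): centre of the wings of nut c: a flat pair of wings 48 mm long (x axis), 10 mm thick (y), 20 mm high (z, along the bolt); x is tangential to the retort's rim at turn 0. Round foot 26 mm across begins 19.5 mm below this point. With bolt upright and turn 0 it lies 84 mm from the retort's axis, 30 mm above point retort_mouth and 21 mm above the lid's top
- bolt_d (a joint): swing of bolt d (the one toward +x -y of the retort's own axes; bolt b stands opposite) about its pivot: 0 = upright against its stop, 0.62 = leaning outward as far as it goes; it stays where it is left (1 to 2 N at the nut moves it)
- nut_d (a joint): turn of wing nut d, clockwise seen from above is positive (tightening): 0 loose, 2.8 rad hard against its stop = fully tight; it goes down 2 mm per rad. With bolt upright and lid on, it meets the lid at about 0.6 rad. It stays where it is left; turning takes 0.1 to 0.2 N m
- nut_d_wings (a point): centre of the wings of nut d: a flat pair of wings 48 mm long (x axis), 10 mm thick (y), 20 mm high (z, along the bolt); x is tangential to the retort's rim at turn 0. Round foot 26 mm across begins 19.5 mm below this point. With bolt upright and turn 0 it lies 84 mm from the retort's axis, 30 mm above point retort_mouth and 21 mm above the lid's top
- bench_timer: bystander: digital timer, 67 mm square, 19 mm high, on the bench
- pot_1: bystander: white specimen pot, 48 mm across, 62 mm tall, origin under its centre
- pot_2: bystander: another such pot in most starts (None if absent)
- scraper: bystander: flat plastic wax scraper, 143 mm long (y axis), 10 mm high

How it is judged:
By the outcome, as a careful person would: the job done as asked, in the order asked, and still so for the second after the job is handed in, with the robot touching nothing.
Of basket_c, pot_2 only 1 to 2 are there at a start; the rules pass over those that are not, and their reading is None.
At some moment in a run one of lid may be knocked a few centimetres aside while the robot is not near it.
Once in a run the grip may slacken for a moment while it holds something.
It also fails if it takes over 210 s, if anything falls off the work surface, if the arm or the gripper's body presses on something with over 40 N, if the wrist force passes 120 N, or if a joint passes its speed limit or range.

## Working session

There is one attempt and no reset: what is moved stays moved. The work goes in short steps, each a Python script; the robot and the scene stay as the last script left them, time stands still between calls to the robot, and variables do not carry over. Pictures are saved under pics/ and viewed, at most 14 in all, crops included, and the job is handed in when it is done.

```bash
ls; mkdir -p pics; cat > h.py <<'E'
import numpy as np, cv2
from cell import manip, inverse_kinematics, cams, order
from scipy.spatial.transform import Rotation as R
def cap(n,save=None):
    c=cams.capture(n)
    if save: cv2.imwrite('pics/'+save+'.png',c['image'])
    np.savez('/tmp/'+n+'.npz',**{k:np.array(v) for k,v in c.items()})
    return c
def cloud(c):
    K=np.array(c['intrinsics']);z=c['z_map'];v,u=np.mgrid[0:480,0:640]
    P=np.stack([(u-K[0,2])/K[0,0]*z,(v-K[1,2])/K[1,1]*z,z],-1)
    o=np.array(c['orientation']);M=o if o.shape==(3,3) else R.from_rotvec(o).as_matrix()
    P=P@M.T+np.array(c['position']);P[z==0]=np.nan
    return P
E
python3 - <<'E'
from h import *
for n in('top','scene'):
    c=cap(n,n+'0');print(n,c['position'],c['orientation'],c['intrinsics'])
print(manip.state())
E
```

```text
pics
top [0.44963962 0.03194539 1.36248812] [-2.20532333  2.18042822 -0.10167762] [[511.07125945   0.         331.27669618]
 [  0.         511.07125945 241.89164129]
 [  0.           0.           1.        ]]
scene [-0.10625608  0.39708298  0.55767088] [-1.17274723  2.05553348 -1.16749302] [[479.10670358   0.         320.47163191]
 [  0.         479.10670358 242.70885307]
 [  0.           0.           1.        ]]
{'clock': 0.1, 'joint_pos': array([ 1.07205213e+00,  2.64715329e-01,  1.60523353e+00, -1.94363187e-05,
        1.27371099e+00, -3.68782690e-02]), 'joint_velocities': array([ 0.00014534,  0.00028375, -0.00350605,  0.00050448, -0.00035697,
        0.00045726]), 'tau': array([ 3.58660000e-04, -5.03611815e+01, -3.58072937e+01,  7.31527805e-02,
        2.32055434e-02, -5.68993914e-05]), 'tool_pos': array([0.30045517, 0.60366759, 0.21418939]), 'tcp_rot': array([-0.71893582, -3.05767912,  0.00313859]), 'contact_force': array([ 0.01171931,  0.34717488, -0.04330945]), 'moment': array([ 0.04363084,  0.02287933, -0.00149738]), 'grasp_force': 0.0, 'gripper_width': 0.08807046503450691}
```

View pics/top0.png

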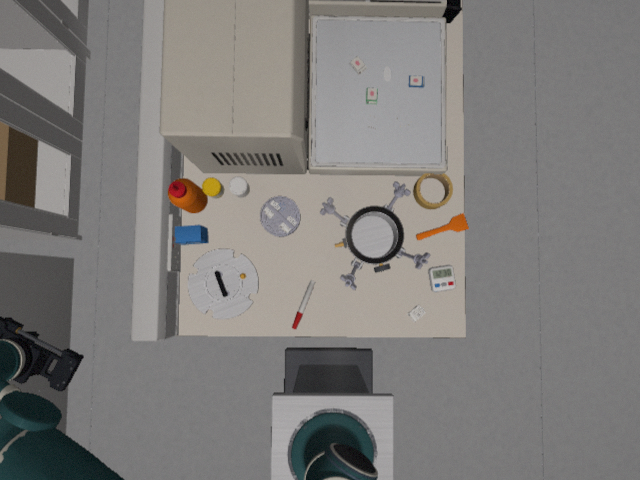

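View pics/scene0.png

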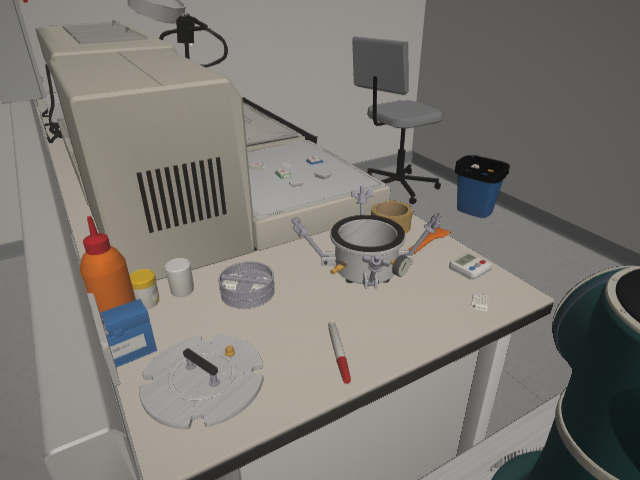

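The top view shows the retort at about (374,235), gauge at (382,268) so its -x points to the robot. The pile is at (280,216), the lid at (223,283), the pots at (212,187)/(238,186), the timer at (442,278) and the scraper at (443,228). Bolts: a (328,206), b (352,278), c (420,260), d (400,190).

```bash
python3 - <<'E'
from h import *
c={k:v for k,v in np.load('/tmp/top.npz').items()}
P=cloud(c);I=c['image']
np.save('/tmp/P.npy',P)
def crop(u,v,w,h): return cv2.resize(I[v:v+h,u:u+w],(400,400*h//w),interpolation=cv2.INTER_CUBIC)
a=crop(310,170,130,130);b=crop(250,185,65,65);l=crop(180,240,90,90)
cv2.imwrite('pics/crop1.png',np.hstack([a,b]));cv2.imwrite('pics/crop2.png',l)
def reg(u0,u1,v0,v1): return P[v0:v1,u0:u1].reshape(-1,3)
def circ(Q):
    A=np.c_[2*Q[:,:2],np.ones(len(Q))];s=np.linalg.lstsq(A,(Q[:,:2]**2).sum(1),rcond=None)[0]
    return s[:2],np.sqrt(s[2]+s[:2]@s[:2]),len(Q)
Q=reg(335,415,195,275);Q=Q[np.isfinite(Q[:,2])]
Q=Q[(Q[:,2]>.089)&(Q[:,2]<.105)];
for _ in range(4):
    s=circ(Q);r=np.linalg.norm(Q[:,:2]-s[0],axis=1);Q=Q[(r>.05)&(r<.068)]
print('pot',s,np.median(Q[:,2]), r.min(), r.max())
Q=reg(255,305,190,242);Q=Q[np.isfinite(Q[:,2])&(Q[:,2]>.01)];print('pile z',np.percentile(Q[:,2],[5,25,50,75,90,95,99]))
T=Q[:,2]>np.percentile(Q[:,2],97)-.006
S=Q[T];s=circ(S);r=np.linalg.norm(S[:,:2]-s[0],axis=1);print(s,np.percentile(r,[5,50,95]))
hull=cv2.minEnclosingCircle(S[:,:2].astype(np.float32));print(hull)
Q=reg(185,262,244,322);Q=Q[np.isfinite(Q[:,2])&(Q[:,2]>.006)];print('lid z',np.percentile(Q[:,2],[5,25,50,75,90,95,98,99.5]))
F=Q[Q[:,2]<.035];print('lid circ',cv2.minEnclosingCircle(F[:,:2].astype(np.float32)),cv2.fitEllipse(F[:,:2].astype(np.float32)))
H=Q[Q[:,2]>.045];print('handle',len(H),H.mean(0),cv2.minAreaRect((H[:,:2]*1000).astype(np.float32)))
for n,(u,v) in dict(a=(328,206),b=(352,278),c=(420,260),d=(400,190),gauge=(382,267)).items():
    q=reg(u-12,u+13,v-12,v+13);q=q[q[:,2]>.08];print(n,P[v,u],len(q),q.mean(0),q[:,2].max())
E
```

```text
pot (array([ 0.5638625 , -0.09981128]), np.float64(0.06285421443940871), 617) 0.09333279241264258 0.05634778971450745 0.06799918200715
pile z [0.01781163 0.02159777 0.02523543 0.03207032 0.03883046 0.04119861
 0.0448383 ]
(array([0.61543801, 0.14290583]), np.float64(0.045551323097293234), 184) [0.00752449 0.04976431 0.05178936]
((0.6151908040046692, 0.14256100356578827), 0.05234059318900108)
lid z [0.01334721 0.01637384 0.01833431 0.02036761 0.02247335 0.02493587
 0.04864877 0.05188705]
lid circ ((0.43978238105773926, 0.2928584814071655), 0.1317610740661621) ((0.4383804500102997, 0.2892603278160095), (0.15118607878684998, 0.15247054398059845), 81.330810546875)
handle 117 [0.43825812 0.28861008 0.0495248 ] ((437.9805908203125, 288.46466064453125), (69.29252624511719, 13.229270935058594), 22.38848876953125)
a [0.62983989 0.01778093 0.11844548] 175 [0.62920546 0.01762141 0.10994181] 0.1272579284745523
b [ 0.45430291 -0.04335953  0.10424261] 158 [ 0.44952972 -0.03576752  0.11192017] 0.12884552384185954
c [ 0.49985776 -0.20827892  0.1193712 ] 177 [ 0.50247964 -0.21022291  0.11287797] 0.13318288632201414
d [ 0.67167911 -0.15906387  0.12022051] 183 [ 0.67364655 -0.16018582  0.1143101 ] 0.1361941519780947
gauge [ 0.482905   -0.12067262  0.07467665] 153 [ 0.50252402 -0.11492534  0.09297221] 0.09924321721267204
```

View pics/crop1.png

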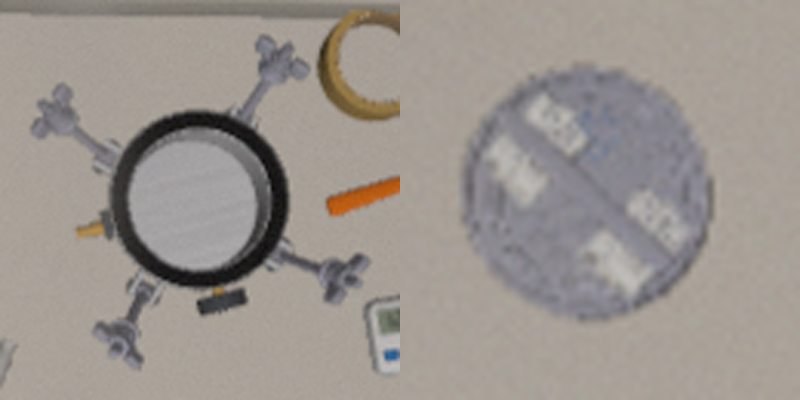

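View pics/crop2.png

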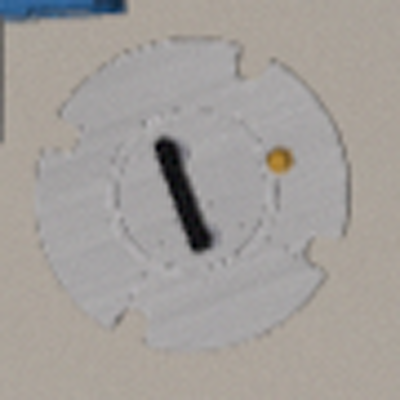

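```bash
cat >> h.py <<'E'
def proj_plane(c,uv,z):
    K=np.array(c['intrinsics']);M=R.from_rotvec(np.array(c['orientation'])).as_matrix();p=np.array(c['position'])
    uv=np.atleast_2d(uv).astype(float)
    d=np.c_[(uv-[K[0,2],K[1,2]])/[K[0,0],K[1,1]],np.ones(len(uv))]@M.T
    return p+d*((z-p[2])/d[:,2])[:,None]
def down(psi):
    c,s=np.cos(psi),np.sin(psi)
    return R.from_matrix(np.array([[-s,c,0],[c,s,0],[0,0,-1]]).T if 0 else np.column_stack([[-s,c,0],[c,s,0],[0,0,-1]])).as_rotvec()
def yawbest(p,psi,turn=0):
    "psi (mod pi) keeping j6 nearest mid-range over the turn"
    best=None
    for k in(-1,0,1):
        q=inverse_kinematics(np.array(p),down(psi+k*np.pi))
        if q is None: continue
        q=np.array(q)
        # down tool: j6 changes by -/+ turn
        m=max(abs(q[5]),abs(q[5]+turn))
        if best is None or m<best[0]-.01: best=(m,psi+k*np.pi,q)
    return best
E
python3 - <<'E'
from h import *
t=dict(np.load('/tmp/top.npz'));s=dict(np.load('/tmp/scene.npz'))
I=t['image']; m=(I[195:275,335:415].max(2)<60).astype(np.uint8)
cs,h=cv2.findContours(m,cv2.RETR_CCOMP,cv2.CHAIN_APPROX_NONE)
for c_ in cs:
    if len(c_)>60:
        e=cv2.fitEllipse(c_);uv=np.array(e[0])+[335,195];W=proj_plane(t,c_[:,0]+[335,195],.0945);print('ell',e,proj_plane(t,uv,.0945),cv2.minEnclosingCircle(W[:,:2].astype(np.float32)))
for n,c in(('top',t),('scene',s)):
    P=cloud(c);I=c['image']
    d=(I.max(2)<70)&(np.linalg.norm(P[...,:2]-[.564,-.0995],axis=2)<.075)&(P[...,2]>.088)&(P[...,2]<.1)
    Q=P[d];print(n,len(Q),cv2.minEnclosingCircle(Q[:,:2].astype(np.float32)),(np.percentile(Q,1,axis=0)+np.percentile(Q,99,axis=0))/2,np.median(Q[:,2]))
    b=(np.linalg.norm(P[...,:2]-[.615,.1425],axis=2)<.06)&(P[...,2]>.036);Q=P[b];print(' rim',len(Q),cv2.minEnclosingCircle(Q[:,:2].astype(np.float32)),np.percentile(Q[:,2],[50,90]))
    hh=(np.linalg.norm(P[...,:2]-[.438,.2885],axis=2)<.05)&(P[...,2]>.042);Q=P[hh];print(' hand',len(Q),Q.mean(0),cv2.minAreaRect((Q[:,:2]*1000).astype(np.float32)))
    z=P[...,2]
    for nm,lo,hi in(('boxfaceL',(.68,.05),(.9,.25)),('tray',(.66,-.25),(.95,0)),('left',(.3,.3),(.7,.55))):
        k=(P[...,0]>lo[0])&(P[...,0]<hi[0])&(P[...,1]>lo[1])&(P[...,1]<hi[1])&(z>.02);Q=P[k]
        if len(Q):
            for zz in(.03,.1,.2):
                w=Q[Q[:,2]>zz]
                if len(w): print('  ',nm,zz,len(w),'x>',np.percentile(w[:,0],1).round(3),'y',np.percentile(w[:,1],[1,99]).round(3),'zmax',np.percentile(w[:,2],99).round(3))
e=proj_plane(t,[[267.9,203.7],[296.3,228.1]],.033);d=e[0]-e[1];print('bar',e.mean(0),np.degrees(np.arctan2(d[1],d[0])))
E
```

```text
ell ((39.685909271240234, 39.48184585571289), (55.199275970458984, 55.907142639160156), 163.637451171875) [[ 0.5632521  -0.09976747  0.0945    ]] ((0.5635908842086792, -0.09968230128288269), 0.0714559555053711)
ell ((39.17930221557617, 39.39570617675781), (48.36106872558594, 48.64059829711914), 127.23265838623047) [[ 0.5634522 -0.0985003  0.0945   ]] ((0.5639535784721375, -0.0979490876197815), 0.062429700046777725)
top 767 ((0.5644298195838928, -0.09937379509210587), 0.07224580645561218) [ 0.5636966  -0.09950534  0.0935952 ] 0.09337260856089591
 rim 209 ((0.6151908040046692, 0.14256100356578827), 0.05234059318900108) [0.03938433 0.04397365]
 hand 126 [0.4375456  0.28842132 0.04913479] ((437.94659423828125, 288.601318359375), (69.38971710205078, 13.488536834716797), 20.986217498779297)
   boxfaceL 0.03 11477 x> 0.712 y [0.054 0.248] zmax 0.382
   boxfaceL 0.1 10450 x> 0.729 y [0.071 0.248] zmax 0.382
   boxfaceL 0.2 9659 x> 0.729 y [0.071 0.248] zmax 0.382
   tray 0.03 9005 x> 0.67 y [-0.248 -0.003] zmax 0.116
   tray 0.1 190 x> 0.661 y [-0.183 -0.083] zmax 0.132
   left 0.03 8668 x> 
[... 313 characters left out ...]
9943), 0.05331099405884743) [0.03906217 0.04254236]
 hand 352 [0.4334062  0.29063003 0.04897245] ((436.48541259765625, 290.4345397949219), (70.38880157470703, 12.30850601196289), 21.861894607543945)
   boxfaceL 0.03 18087 x> 0.726 y [0.061 0.248] zmax 0.379
   boxfaceL 0.1 15248 x> 0.726 y [0.076 0.249] zmax 0.379
   boxfaceL 0.2 11067 x> 0.726 y [0.076 0.249] zmax 0.379
   tray 0.03 5746 x> 0.664 y [-0.247 -0.002] zmax 0.121
   tray 0.1 233 x> 0.661 y [-0.208 -0.083] zmax 0.132
   left 0.03 22106 x> 0.301 y [0.312 0.485] zmax 0.173
   left 0.1 16234 x> 0.301 y [0.351 0.486] zmax 0.176
   left 0.2 43 x> 0.654 y [0.371 0.378] zmax 0.211
bar [0.61456163 0.13653663 0.033     ] 49.96350419991464
```

```bash
cat >> h.py <<'E'
C=np.array([.5635,-.099]);YR=np.radians(15.8)
def st(m=''):
    s=manip.state();print(m,'t',round(s['clock'],1),'tcp',s['tool_pos'].round(4),'F',s['contact_force'].round(1),'M',s['moment'].round(2),'w',round(s['gripper_width'],4),'g',round(s['grasp_force'],1),'j6',round(s['joint_pos'][5],2));return s
def at(xy,z): return np.array([xy[0],xy[1],z])
def goto(p,psi):
    b=yawbest(p,psi);manip.move_pose(np.array(p),down(b[1]));return b[1]
E
python3 - <<'E'
from h import *
B=[.6148,.1425];ps=np.radians(140)
manip.set_gripper(.036,30)
goto(at(B,.12),ps); st('over')
manip.move_linear(at(B,.027),rate=.1); st('down')
manip.set_gripper(0.0,30); st('grip')
manip.move_linear(at(B,.19),rate=.15); st('lift')
cap('top','top1');cap('scene','scene1')
E
```

```text
over t 3.0 tcp [0.6148 0.1436 0.1203] F [ 0.3 -0.   0.7] M [-0.06  0.1  -0.02] w 0.0359 g 0.0 j6 0.89
down t 4.1 tcp [0.6156 0.1426 0.0278] F [-0.5 -0.4  0.3] M [ 0.01  0.12 -0.03] w 0.036 g 0.0 j6 0.89
grip t 4.8 tcp [0.6148 0.1425 0.027 ] F [-0.4 -0.5 -0.2] M [-0.05  0.11 -0.02] w 0.0004 g 0.0 j6 0.89
lift t 6.0 tcp [0.6139 0.1423 0.1886] F [-0.3  0.3  0.6] M [-0.   0.1  0. ] w 0.0005 g 0.0 j6 0.89
```

```bash
python3 - <<'E'
from h import *
t=cv2.imread('pics/top1.png');s=cv2.imread('pics/scene1.png')
a=cv2.resize(t[185:250,250:315],(400,400),interpolation=cv2.INTER_CUBIC);b=cv2.resize(s[240:320,205:285],(400,400),interpolation=cv2.INTER_CUBIC)
cv2.imwrite('pics/c3.png',np.hstack([a,b]))
c=dict(np.load('/tmp/scene.npz'));P=cloud(c)
for v in range(256,300,4): print(v,[tuple((P[v,u]*1000).round().astype(int)) for u in range(225,272,6)])
E
```

```text
256 [(np.int64(728), np.int64(143), np.int64(25)), (np.int64(732), np.int64(129), np.int64(18)), (np.int64(733), np.int64(116), np.int64(13)), (np.int64(744), np.int64(99), np.int64(2)), (np.int64(741), np.int64(86), np.int64(0)), (np.int64(733), np.int64(75), np.int64(1)), (np.int64(721), np.int64(66), np.int64(4)), (np.int64(716), np.int64(54), np.int64(3))]
260 [(np.int64(750), np.int64(138), np.int64(1)), (np.int64(743), np.int64(127), np.int64(1)), (np.int64(734), np.int64(116), np.int64(3)), (np.int64(729), np.int64(105), np.int64(2)), (np.int64(-9223372036854775808), np.int64(-9223372036854775808), np.int64(-9223372036854775808)), (np.int64(716), np.int64(83), np.int64(2)), (np.int64(711), np.int64(71), np.int64(1)), (np.int64(702), np.int64(61), np.int64(2))]
264 [(np.int64(734), np.int64(144), np.int64(2)), (np.int64(731), np.int64(132), np.int64(0)), (np.int64(664), np.int64(141), np.int64(40)), (np.int64(664), np.int64(128), np.int64(36)), (np.int64(658), np.int64(118), np.int64(36)), (np.int64(653), np.int64(107), np.int64(35)), (np.int64(641), np.int64(100), np.int64(39)
[... 2388 characters left out ...]
4(575), np.int64(176), np.int64(42)), (np.int64(569), np.int64(167), np.int64(42)), (np.int64(567), np.int64(156), np.int64(39)), (np.int64(564), np.int64(146), np.int64(37)), (np.int64(566), np.int64(134), np.int64(32)), (np.int64(568), np.int64(121), np.int64(25))]
296 [(np.int64(600), np.int64(192), np.int64(22)), (np.int64(588), np.int64(184), np.int64(28)), (np.int64(577), np.int64(177), np.int64(32)), (np.int64(584), np.int64(163), np.int64(22)), (np.int64(565), np.int64(158), np.int64(32)), (np.int64(564), np.int64(147), np.int64(29)), (np.int64(566), np.int64(134), np.int64(22)), (np.int64(570), np.int64(121), np.int64(15))]<stdin>:6: RuntimeWarning: invalid value encountered in cast
```

View pics/c3.png

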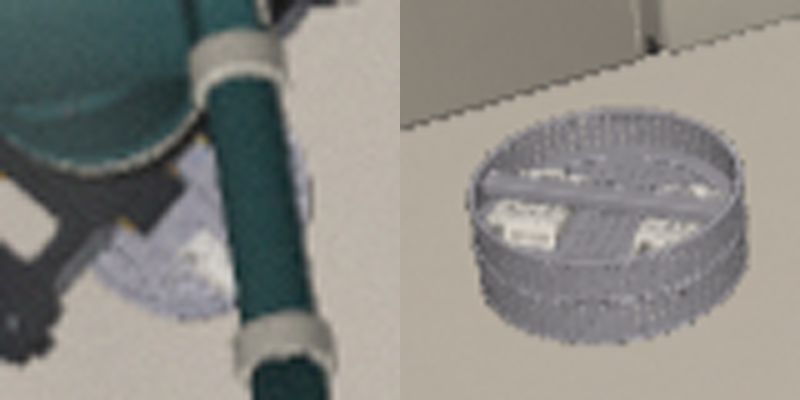

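The scene crop shows the pile undisturbed, with the bar across it from (480,185) to (715,210) and its top at z≈37 mm. The first grip closed on nothing, so I'll go deeper, feeling for the floor.

```bash
python3 - <<'E'
from h import *
B=[.6148,.1425]
manip.set_gripper(.036,30)
manip.move_linear(at(B,.03),rate=.15)
for z in(.026,.024,.0225,.021,.0195):
    manip.move_linear(at(B,z),rate=.03);s=st(z)
    if s['contact_force'][2]>3:break
cap('scene','scene2')
for w in(.026,.018,.012,.008,0):
    manip.set_gripper(w,30);s=st(w)
    if s['grasp_force']>5:break
cap('scene','scene3')
a,b=[cv2.resize(cv2.imread(f'pics/scene{i}.png')[190:310,195:315],(400,400),interpolation=cv2.INTER_CUBIC) for i in(2,3)]
cv2.imwrite('pics/c4.png',np.hstack([a,b]))
E
```

```text
0.026 t 8.3 tcp [0.6149 0.1425 0.0263] F [-0.1  0.4  0.1] M [ 0.01  0.14 -0.07] w 0.0359 g 0.0 j6 0.89
0.024 t 8.5 tcp [0.6147 0.1425 0.0239] F [-0.5 -0.2 -0.6] M [0.01 0.11 0.01] w 0.0362 g 0.0 j6 0.89
0.0225 t 8.8 tcp [0.6146 0.1425 0.0223] F [-0.1 -0.5  0.5] M [-0.12  0.15  0.06] w 0.0359 g 0.0 j6 0.89
0.021 t 9.0 tcp [0.6147 0.1425 0.0208] F [-0.5  0.3 -0.2] M [-0.06  0.14  0.01] w 0.036 g 0.0 j6 0.89
0.0195 t 9.3 tcp [0.6147 0.1425 0.0193] F [0.3 0.1 0.8] M [-0.09  0.12  0.01] w 0.0362 g 0.0 j6 0.89
0.026 t 9.7 tcp [0.6148 0.1425 0.0195] F [ 0.1 -0.5 -0. ] M [-0.    0.1  -0.01] w 0.026 g 0.0 j6 0.89
0.018 t 10.0 tcp [0.6148 0.1425 0.0195] F [ 1.3 -0.3 -0.8] M [-0.09  0.15 -0.02] w 0.018 g 0.0 j6 0.89
0.012 t 10.3 tcp [0.6148 0.1425 0.0195] F [-0.6  0.3 -0.2] M [-0.08  0.14  0.04] w 0.0121 g 0.0 j6 0.89
0.008 t 10.6 tcp [0.6148 0.1425 0.0195] F [-0.6  0.5  0.6] M [-0.04  0.15  0.03] w 0.0081 g 0.0 j6 0.89
0 t 10.9 tcp [0.6148 0.1425 0.0195] F [-0.2  0.7  0.6] M [-0.08  0.14 -0.  ] w 0.0002 g 0.0 j6 0.89
```

View pics/c4.png

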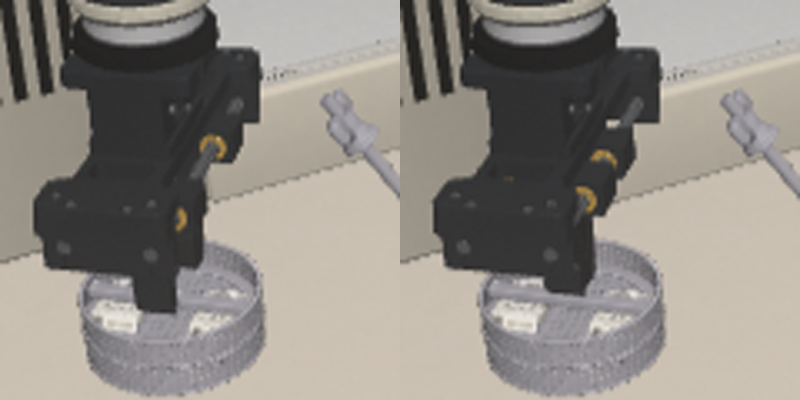

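```bash
python3 - <<'E'
from h import *
c=dict(np.load('/tmp/scene.npz'));P=cloud(c)
np.set_printoptions(suppress=True,linewidth=200)
for v in range(262,284,2): print(v,[(P[v,u]*1000).round().tolist() for u in(240,243,246,249,252)],c['image'][v,246])
print(manip.state()['tool_pos'])
E
```

```text
262 [[527.0, 181.0, 134.0], [524.0, 177.0, 135.0], [527.0, 171.0, 131.0], [608.0, 136.0, 74.0], [614.0, 128.0, 68.0]] [50 51 52]
264 [[534.0, 179.0, 126.0], [529.0, 176.0, 128.0], [527.0, 171.0, 127.0], [606.0, 137.0, 71.0], [615.0, 128.0, 63.0]] [54 53 55]
266 [[535.0, 179.0, 122.0], [530.0, 176.0, 123.0], [526.0, 172.0, 124.0], [605.0, 138.0, 68.0], [611.0, 130.0, 61.0]] [54 54 55]
268 [[534.0, 180.0, 118.0], [532.0, 175.0, 118.0], [528.0, 171.0, 119.0], [600.0, 140.0, 67.0], [614.0, 129.0, 55.0]] [54 54 55]
270 [[535.0, 180.0, 114.0], [529.0, 177.0, 116.0], [529.0, 172.0, 114.0], [598.0, 141.0, 64.0], [616.0, 129.0, 49.0]] [55 54 55]
272 [[535.0, 180.0, 110.0], [529.0, 177.0, 112.0], [528.0, 172.0, 111.0], [597.0, 142.0, 61.0], [613.0, 130.0, 47.0]] [55 55 56]
274 [[606.0, 157.0, 56.0], [604.0, 151.0, 55.0], [601.0, 147.0, 55.0], [596.0, 142.0, 56.0], [nan, nan, nan]] [55 54 55]
276 [[608.0, 156.0, 50.0], [607.0, 151.0, 49.0], [600.0, 147.0, 51.0], [598.0, 142.0, 51.0], [634.0, 123.0, 23.0]] [56 56 56]
278 [[621.0, 152.0, 36.0], [615.0, 148.0, 38.0], [613.0, 143.0, 38.0], [601.0, 142.0, 44.0], [607.0, 134.0, 38.0]] [115 111 114]
280 [[617.0, 154.0, 35.0], [615.0, 149.0, 34.0], [613.0, 144.0, 33.0], [605.0, 140.0, 37.0], [602.0, 136.0, 37.0]] [151 145 148]
282 [[628.0, 151.0, 22.0], [624.0, 146.0, 23.0], [621.0, 141.0, 23.0], [606.0, 141.0, 32.0], [603.0, 136.0, 32.0]] [131 126 129]
[0.61476649 0.14251989 0.01947596]
```

The fingertips are really about 20 mm higher than reported: the depth map puts the tip at z≈40-45 mm with TCP z at 19.5 mm. I'll measure the offset by touching the bar top, which is at z=36.5 mm.

```bash
python3 - <<'E'
from h import *
B=[.6148,.1425];z=.0195
while z>0.002:
    z-=.001;manip.move_linear(at(B,z),rate=.02);s=manip.state()
    if s['contact_force'][2]>2.5:break
st(z)
manip.move_linear(at(B,z+.01),rate=.1);st()
E
```

```text
0.012499999999999994 t 12.7 tcp [0.6151 0.1426 0.0137] F [-2.8 -1.   7.4] M [-0.16  0.5  -0.  ] w 0.0003 g 3.2 j6 0.89
 t 12.9 tcp [0.6157 0.1427 0.0234] F [ 0.  -0.1 -0.1] M [-0.07  0.13  0.03] w 0.0004 g 0.0 j6 0.89
```

```bash
cat >> h.py <<'E'
ZO=.023   # true tip height minus reported (found by touch)
def at(xy,z): return np.array([xy[0],xy[1],z-ZO])
E
python3 - <<'E'
from h import *
B=[.6148,.1425]
manip.move_linear(at(B,.055),rate=.1)
manip.set_gripper(.036,30)
manip.move_linear(at(B,.0275),rate=.08);s=st('down')
manip.set_gripper(0,30);s=st('grip')
if s['gripper_width']>.006:
    manip.move_linear(at(B,.2),rate=.12);st('lift')
    cap('scene','scene4');cap('top')
E
```

```text
down t 14.3 tcp [0.6139 0.1423 0.0033] F [-1.   0.2 -0. ] M [-0.01  0.09  0.06] w 0.0364 g 0.0 j6 0.89
grip t 14.9 tcp [0.6152 0.1426 0.005 ] F [-0.6 -0.2  1.5] M [-0.    0.12  0.04] w 0.0095 g 29.9 j6 0.89
lift t 16.5 tcp [0.6141 0.1424 0.1758] F [-0.3 -0.  -2. ] M [-0.04  0.11 -0.03] w 0.0093 g 29.9 j6 0.89
```

```bash
python3 - <<'E'
from h import *
c=dict(np.load('/tmp/scene.npz'));P=cloud(c)
k=(np.linalg.norm(P[...,:2]-[.615,.1425],axis=2)<.058)&(P[...,2]>.006);z=P[...,2][k];print(np.histogram(z,bins=np.arange(0,.3,.01)))
cv2.imwrite('pics/c5.png',cv2.resize(c['image'][150:320,180:350],(560,560),interpolation=cv2.INTER_CUBIC))
low=k&(P[...,2]<.03)&(P[...,2]>.017);Q=P[low];print(cv2.minEnclosingCircle(Q[:,:2].astype(np.float32)))
E
```

```text
(array([313, 692, 249,   0,   0,   0,   0,   0,   0,   0,   0,   0,   0,
         0,   0,   0,   0,   0,   0, 450, 772, 323, 107,  75,  33,   2,
        19, 117, 259]), array([0.  , 0.01, 0.02, 0.03, 0.04, 0.05, 0.06, 0.07, 0.08, 0.09, 0.1 ,
       0.11, 0.12, 0.13, 0.14, 0.15, 0.16, 0.17, 0.18, 0.19, 0.2 , 0.21,
       0.22, 0.23, 0.24, 0.25, 0.26, 0.27, 0.28, 0.29]))
((0.6145671606063843, 0.1419226974248886), 0.054599467664957047)
```

View pics/c5.png

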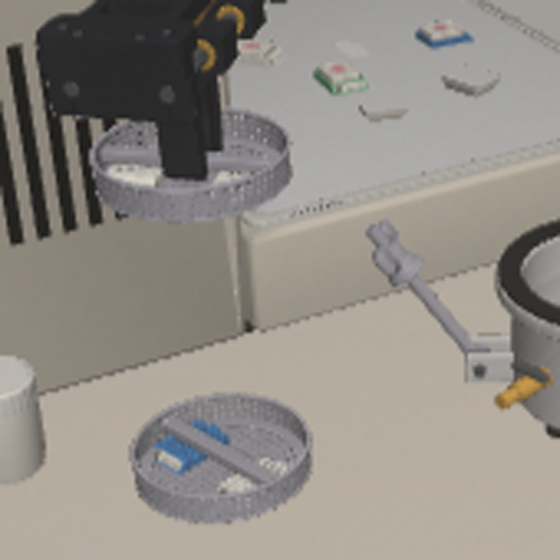

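The scene crop shows one basket held level in the fingers and the lower basket left at (222,455), its bar running from (165,425) to (265,478).

```bash
python3 - <<'E'
from h import *
c=dict(np.load('/tmp/scene.npz'))
e=proj_plane(c,[[180+165*.3036,150+425*.3036],[180+265*.3036,150+478*.3036]],.0175);d=e[0]-e[1];th=np.arctan2(d[1],d[0]);print(e,np.degrees(th))
ps=goto(at(C,.2),YR+np.pi/2);s=st('over pot')
manip.move_linear(at(C,.11),rate=.15);st()
for z in(.07,.045,.033):
    manip.move_linear(at(C,z),rate=.1);s=st(z)
    if s['contact_force'][2]>6: break
cap('scene','scene5')
manip.set_gripper(.03);st('rel')
manip.move_linear(at(C,.2),rate=.2)
B=[.6147,.1422]
goto(at(B,.1),th+np.pi/2);st('over A')
cap('top','top5')
manip.set_gripper(.036,30)
manip.move_linear(at(B,.0085),rate=.1);st('down')
manip.set_gripper(0,30);s=st('grip')
c=dict(np.load('/tmp/top.npz'));P=cloud(c)
k=(np.linalg.norm(P[...,:2]-C,axis=2)<.0545)&(P[...,2]>.0);z=P[...,2][k];print(np.histogram(z,bins=np.arange(0,.12,.005)))
k&=(P[...,2]>.036)&(P[...,2]<.06);Q=P[k];print(len(Q),cv2.minEnclosingCircle(Q[:,:2].astype(np.float32)))
cv2.imwrite('pics/c6.png',cv2.resize(c['image'][185:285,320:420],(500,500),interpolation=cv2.INTER_CUBIC))
E
```

```text
[[0.65399485 0.16155291 0.0175    ]
 [0.57512065 0.13188869 0.0175    ]] 20.61105253232647
over pot t 17.5 tcp [ 0.5639 -0.0983  0.1771] F [ 0.6  0.3 -1.9] M [ 0.    0.13 -0.01] w 0.0093 g 29.9 j6 1.08
 t 18.3 tcp [ 0.5643 -0.0986  0.0876] F [ 0.2  0.8 -0.4] M [-0.07  0.15  0.01] w 0.0095 g 29.9 j6 1.08
0.07 t 18.8 tcp [ 0.5637 -0.0991  0.0472] F [-0.1 -0.7 -1.9] M [-0.03  0.16  0.09] w 0.01 g 3.0 j6 1.08
0.045 t 19.2 tcp [ 0.5631 -0.0989  0.0216] F [ 0.   0.1 -0.8] M [-0.    0.17 -0.03] w 0.0098 g 30.0 j6 1.08
0.033 t 19.5 tcp [ 0.563  -0.0989  0.0097] F [ 0.7  0.2 -1.9] M [-0.07  0.12  0.05] w 0.0096 g 30.0 j6 1.08
rel t 20.0 tcp [ 0.5637 -0.099   0.0102] F [-0.2 -0.1 -0.2] M [-0.03  0.1   0.01] w 0.03 g 0.0 j6 1.08
over A t 22.1 tcp [0.6148 0.1414 0.077 ] F [-0.1  0.  -0.4] M [ 0.02  0.14 -0.04] w 0.0302 g 0.0 j6 1.4
down t 23.5 tcp [ 0.6155  0.1424 -0.0137] F [-0.6  0.3 -0.4] M [-0.01  0.14  0.04] w 0.036 g 0.0 j6 1.4
grip t 24.0 tcp [ 0.615   0.1423 -0.014 ] F [-1.2  0.9  2.9] M [-0.03  0.28 -0.03] w 0.0093 g 29.9 j6 1.4
(array([  0,   0,   5, 146, 454, 300, 124, 133, 120,  14,   0,   0,   0,
         0,   0,   0,   0,   0,   0,   0,   0,   0,   0]), array([0.   , 0.005, 0.01 , 0.015, 0.02 , 0.025, 0.03 , 0.035, 0.04 ,
       0.045, 0.05 , 0.055, 0.06 , 0.065, 0.07 , 0.075, 0.08 , 0.085,
       0.09 , 0.095, 0.1  , 0.105, 0.11 , 0.115]))
245 ((0.5647419691085815, -0.09975305944681168), 0.05205143243074417)
```

View pics/c6.png

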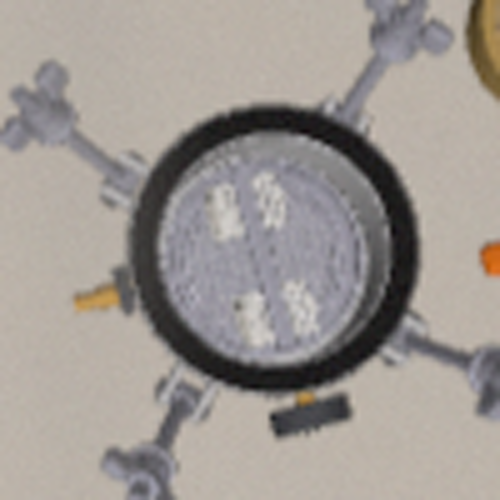

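The first basket lies flat and centred in the pot. Now the second one, which is already gripped.

```bash
python3 - <<'E'
from h import *
B=[.6147,.1422]
manip.move_linear(at(B,.2),rate=.12);st('lift')
D=C+[.0005,-.0003]
goto(at(D,.2),YR+np.pi/2)
manip.move_linear(at(D,.075),rate=.15);s=st()
for z in(.06,.055,.052,.0495,.048,.0465):
    manip.move_linear(at(D,z),rate=.05);s=st(z)
    if s['contact_force'][2]>3: break
manip.set_gripper(.03);st('rel')
manip.move_linear(at(D,.2),rate=.2)
goto(at([.5,.1],.25),YR+np.pi/2)
c=cap('top','top7');cap('scene','scene7');P=cloud(c)
k=(np.linalg.norm(P[...,:2]-C,axis=2)<.0545);z=P[...,2][k];print(np.histogram(z,bins=np.arange(0,.12,.005)))
k&=(P[...,2]>.056);Q=P[k];print(len(Q),cv2.minEnclosingCircle(Q[:,:2].astype(np.float32)),np.linalg.lstsq(np.c_[Q[:,:2]-C,np.ones(len(Q))],Q[:,2],rcond=None)[0])
h=(np.linalg.norm(P[...,:2]-[.438,.2885],axis=2)<.12)&(P[...,2]>.042)&(P[...,2]<.06);
Q=P[h&(np.linalg.norm(P[...,:2]-[.438,.2885],axis=2)<.06)];print('hand',len(Q),Q.mean(0),cv2.minAreaRect((Q[:,:2]*1000).astype(np.float32)))
for x in np.arange(.38,.66,.02):
    w=P[(abs(P[...,0]-x)<.01)&(P[...,1]>.2)&(P[...,1]<.5)&(P[...,2]>.06)]
    print(round(x,2),len(w),[(w[w[:,2]>zz][:,1].min().round(3) if (w[:,2]>zz).any() else None) for zz in(.06,.08,.1,.14)])
E
```

```text
lift t 25.7 tcp [0.6141 0.1421 0.1759] F [ 0.1  1.  -1.8] M [-0.01  0.11  0.03] w 0.0093 g 29.9 j6 1.4
 t 27.7 tcp [ 0.565  -0.0992  0.0529] F [-0.3  0.2 -0.7] M [ 0.01  0.18 -0.03] w 0.0097 g 29.9 j6 1.08
0.06 t 28.1 tcp [ 0.5635 -0.0993  0.0366] F [-0.2  0.9 -1.1] M [ 0.01  0.08 -0.03] w 0.0094 g 29.9 j6 1.08
0.055 t 28.4 tcp [ 0.5637 -0.0993  0.0316] F [-0.4  0.9 -1.3] M [ 0.01  0.19 -0.  ] w 0.0096 g 29.9 j6 1.08
0.052 t 28.6 tcp [ 0.5638 -0.0992  0.0288] F [ 0.2 -0.2 -1.7] M [-0.01  0.1  -0.  ] w 0.0097 g 29.9 j6 1.08
0.0495 t 28.9 tcp [ 0.5638 -0.0993  0.0263] F [ 0.2 -0.1 -1.8] M [-0.05  0.13  0.04] w 0.0098 g 29.9 j6 1.08
0.048 t 29.1 tcp [ 0.5641 -0.0993  0.025 ] F [-0.2  0.  -1.1] M [-0.    0.13  0.02] w 0.0096 g 29.9 j6 1.08
0.0465 t 29.4 tcp [ 0.5642 -0.0994  0.025 ] F [-4.  2.  8.] M [ 0.11  0.74 -0.  ] w 0.0093 g 29.9 j6 1.08
rel t 29.9 tcp [ 0.5639 -0.0993  0.0233] F [ 0.5 -0.2  0.6] M [-0.    0.14  0.04] w 0.0301 g 0.0 j6 1.08
(array([  0,   0,   1,  31,  58,  18,   3, 152, 464, 278, 109, 142,  94,
         9,   0,   0,   0,   0,   0,   0,   0,   0,   0]), array([0.  
[... 846 characters left out ...]
oat64(0.398), None]
0.5 352 [np.float64(0.398), np.float64(0.398), np.float64(0.399), None]
0.52 350 [np.float64(0.394), np.float64(0.394), np.float64(0.399), None]
0.54 468 [np.float64(0.333), np.float64(0.333), np.float64(0.397), None]
0.56 552 [np.float64(0.333), np.float64(0.333), np.float64(0.398), None]
0.58 470 [np.float64(0.335), np.float64(0.336), np.float64(0.399), None]
0.6 349 [np.float64(0.398), np.float64(0.398), np.float64(0.399), None]
0.62 409 [np.float64(0.354), np.float64(0.354), np.float64(0.354), None]
0.64 614 [np.float64(0.339), np.float64(0.339), np.float64(0.339), np.float64(0.349)]
0.66 584 [np.float64(0.238), np.float64(0.337), np.float64(0.337), np.float64(0.345)]
```

Both baskets are stacked level in the pot (rim at about 62 mm). The lid has been knocked about 45 mm aside, so I locate it again and fetch it.

```bash
python3 - <<'E'
from h import *
r=[]
for n in('top','scene'):
    c=dict(np.load(f'/tmp/{n}.npz'));P=cloud(c)
    Q=P[(np.linalg.norm(P[...,:2]-[.434,.243],axis=2)<.065)&(P[...,2]>.042)&(P[...,2]<.056)]
    m=cv2.minAreaRect((Q[:,:2]*1000).astype(np.float32));print(n,len(Q),m);r.append((*m[0],m[2] if m[1][0]>m[1][1] else m[2]-90))
r=np.mean(r,0);H=r[:2]/1000;th=np.radians(r[2]);print(H,r[2])
manip.set_gripper(.05,60)
goto(at(H,.12),th+np.pi/2);st('over')
manip.move_linear(at(H,.027),rate=.1);st('down')
manip.set_gripper(0,60);s=st('grip')
if s['gripper_width']>.008:
    manip.move_linear(at(H,.06),rate=.05);st('lift')
    manip.move_linear(at(H,.25),rate=.12);st('lift')
    goto(at(C,.25),YR+np.pi/2);st('over')
    cap('scene','scene8');cap('top','top8')
    cv2.imwrite('pics/c7.png',cv2.imread('pics/scene8.png')[60:360,200:520])
E
```

```text
top 112 ((420.35235595703125, 242.3007049560547), (66.81343841552734, 12.828371047973633), 21.629627227783203)
scene 347 ((418.2316589355469, 243.0482635498047), (71.10920715332031, 12.368695259094238), 21.47367286682129)
[0.41929201 0.24267448] 21.551650047302246
over t 34.7 tcp [0.4195 0.2427 0.0972] F [ 0.1 -0.1 -0.4] M [ 0.12  0.03 -0.  ] w 0.05 g 0.0 j6 -1.47
down t 35.8 tcp [0.4199 0.243  0.0046] F [-0.5 -0.1 -0.1] M [ 0.09 -0.02 -0.02] w 0.05 g 0.0 j6 -1.47
grip t 36.5 tcp [0.4193 0.2428 0.0041] F [-1.2 -0.2  2. ] M [0.12 0.05 0.06] w 0.0109 g 60.0 j6 -1.47
lift t 37.3 tcp [0.4191 0.2426 0.037 ] F [ 0.2  0.1 -7.1] M [0.09 0.02 0.  ] w 0.011 g 60.0 j6 -1.47
lift t 39.0 tcp [0.4187 0.2424 0.226 ] F [ 0.   0.6 -7. ] M [0.14 0.03 0.02] w 0.0113 g 60.0 j6 -1.47
over t 41.2 tcp [ 0.5635 -0.0986  0.2269] F [-0.2 -0.4 -7.1] M [-0.    0.1  -0.01] w 0.0111 g 60.0 j6 1.08
```

View pics/c7.png

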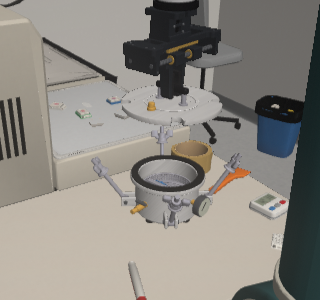

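The lid is held level above the pot. I'll lower it, watching the force.

```bash
python3 - <<'E'
from h import *
manip.move_linear(at(C,.132),rate=.1);st('a')
off=np.zeros(2)
for z in(.126,.123,.121,.119,.117,.1155,.114,.113):
    manip.move_linear(at(C+off,z),rate=.04);s=st(z)
    if s['contact_force'][2]>0: break
cap('scene','scene9')
E
```

```text
a t 42.6 tcp [ 0.5644 -0.0992  0.11  ] F [ 0.9 -0.1 -7.1] M [ 0.    0.11 -0.02] w 0.011 g 60.0 j6 1.08
0.126 t 43.0 tcp [ 0.5631 -0.0989  0.1027] F [ 0.1  0.  -6.7] M [-0.02  0.1   0.01] w 0.0112 g 60.0 j6 1.08
0.123 t 43.2 tcp [ 0.5632 -0.0989  0.0997] F [-0.4 -0.2 -5.9] M [ 0.02  0.14 -0.03] w 0.0115 g 60.0 j6 1.08
0.121 t 43.5 tcp [ 0.5634 -0.099   0.0978] F [ 0.1 -0.3 -6.3] M [ 0.02  0.13 -0.03] w 0.0112 g 60.0 j6 1.08
0.119 t 43.7 tcp [ 0.5633 -0.099   0.0958] F [-0.4  0.7 -5.9] M [-0.04  0.14 -0.01] w 0.0104 g 60.0 j6 1.08
0.117 t 44.0 tcp [ 0.5633 -0.099   0.0938] F [ 0.1  0.4 -6.5] M [-0.04  0.19 -0.01] w 0.0115 g 60.0 j6 1.08
0.1155 t 44.2 tcp [ 0.5634 -0.099   0.0924] F [ 0.3  0.2 -7.7] M [-0.01  0.17  0.01] w 0.0113 g 60.0 j6 1.08
0.114 t 44.5 tcp [ 0.5637 -0.099   0.0911] F [-0.4  0.2 -6.7] M [-0.08  0.15  0.03] w 0.011 g 60.0 j6 1.08
0.113 t 44.7 tcp [ 0.5637 -0.099   0.0907] F [-2.   0.7 -1.5] M [-0.01  0.37 -0.02] w 0.011 g 60.0 j6 1.08
```

```bash
python3 - <<'E'
from h import *
manip.set_gripper(.05);st('rel')
manip.move_linear(at(C,.2),rate=.15)
goto(at([.45,.2],.25),YR+np.pi/2)
for n in('top','scene'):
    c=cap(n,n+'10');P=cloud(c)
    Q=P[(np.linalg.norm(P[...,:2]-C,axis=2)<.05)&(P[...,2]>.127)&(P[...,2]<.145)]
    print(n,len(Q),Q[:,2].mean(),cv2.minAreaRect((Q[:,:2]*1000).astype(np.float32)))
    F=P[(np.linalg.norm(P[...,:2]-C,axis=2)<.088)&(P[...,2]>.09)&(P[...,2]<.115)];print('plane',np.linalg.lstsq(np.c_[F[:,:2]-C,np.ones(len(F))],F[:,2],rcond=None)[0])
a=cv2.resize(cv2.imread('pics/top10.png')[170:300,310:440],(560,560),interpolation=cv2.INTER_CUBIC)
cv2.imwrite('pics/c8.png',a)
E
```

```text
rel t 45.5 tcp [ 0.5635 -0.099   0.09  ] F [-0.1 -0.4 -0.3] M [-0.03  0.14 -0.05] w 0.0501 g 0.0 j6 1.08
top 146 0.13497758231442877 ((563.5101318359375, -99.7116928100586), (69.99711608886719, 12.413152694702148), 16.413484573364258)
plane [0.00040948 0.0020018  0.10431586]
scene 207 0.13428849780394 ((561.141357421875, -97.99329376220703), (70.20111846923828, 13.230854988098145), 14.626206398010254)
plane [ 0.00429103 -0.00265631  0.10561939]
```

View pics/c8.png

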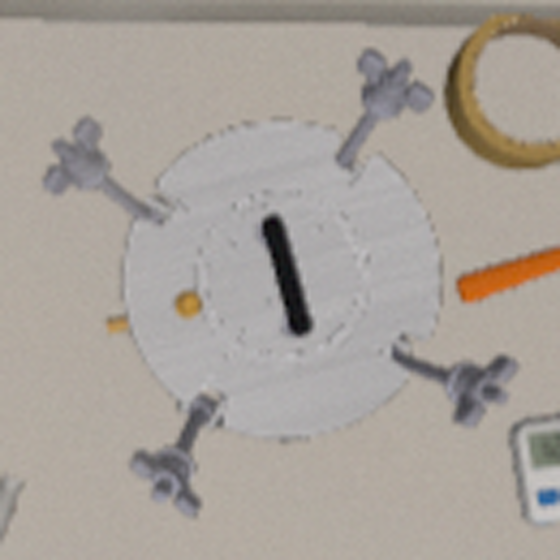

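The crop shows the lid flat on the gasket and all four slots in line with the bolts (slots at (355,165), (165,205), (210,405), (400,350)). Next I measure the nuts' radial extents so I can swing them up.

```bash
python3 - <<'E'
from h import *
for n in('top','scene'):
    P=cloud(dict(np.load(f'/tmp/{n}.npz'))).reshape(-1,3);P=P[np.isfinite(P[:,0])]
    for k,(nm) in enumerate('abcd'):
        f=YR+np.pi/4+k*np.pi/2;u=np.array([np.cos(f),np.sin(f)]);t=np.array([-u[1],u[0]])
        r=(P[:,:2]-C)@u;s=(P[:,:2]-C)@t
        m=(r>.095)&(r<.17)&(abs(s)<.035)&(P[:,2]>.095)&(P[:,2]<.15)
        top=m&(P[:,2]>.11)
        print(n,nm,m.sum(),'r',np.percentile(r[m],[2,50,98]).round(3),'s',np.percentile(s[m],[2,50,98]).round(3),'z',np.percentile(P[m,2],[50,98]).round(3))
    w=P[(P[:,1]<-.06)&(P[:,1]>-.3)&(P[:,0]>.69)&(P[:,0]<.85)]
    for zz in(.05,.08,.1,.11,.12): 
        q=w[w[:,2]>zz]; print(zz,len(q),q[:,0].min() if len(q) else None)
E
```

```text
top a 163 r [0.12  0.136 0.148] s [-0.023  0.     0.021] z [0.111 0.123]
top b 154 r [0.115 0.131 0.144] s [-0.022  0.     0.022] z [0.114 0.129]
top c 167 r [0.113 0.128 0.141] s [-0.021  0.001  0.023] z [0.115 0.129]
top d 175 r [0.113 0.127 0.139] s [-0.022  0.001  0.022] z [0.116 0.129]
0.05 4321 0.6903236733137588
0.08 4048 0.6903236733137588
0.1 8 0.6903236733137588
0.11 8 0.6903236733137588
0.12 4 0.6907349403551845
scene a 187 r [0.119 0.136 0.148] s [-0.018  0.006  0.024] z [0.113 0.124]
scene b 261 r [0.128 0.139 0.147] s [-0.022 -0.002  0.021] z [0.113 0.127]
scene c 195 r [0.113 0.127 0.14 ] s [-0.024 -0.006  0.018] z [0.116 0.129]
scene d 235 r [0.11  0.124 0.134] s [-0.023 -0.     0.022] z [0.115 0.13 ]
0.05 2788 0.6904422652204981
0.08 2077 0.6904422652204981
0.1 2 0.6904422652204981
0.11 1 0.6904422652204981
0.12 0 None
```

```bash
cat >> h.py <<'E'
def ray(k):
    f=YR+np.pi/4+k*np.pi/2;return f,np.array([np.cos(f),np.sin(f)])
def up(k):
    f,u=ray(k)
    manip.set_gripper(.086,15)
    goto(at(C+.128*u,.2),f)
    manip.move_linear(at(C+.128*u,.113),rate=.12)
    manip.set_gripper(.052,15);s=st('cage')
    manip.move_linear(at(C+.084*u,.117),rate=.06);st('in')
    manip.set_gripper(0,20);s=st('grip')
    manip.set_gripper(.045);manip.move_linear(at(C+.084*u,.19),rate=.15)
E
python3 - <<'E'
from h import *
up(0)
cap('scene','scene11');P=cloud(dict(np.load('/tmp/scene.npz'))).reshape(-1,3)
E
```

```text
cage t 51.7 tcp [0.6259 0.0127 0.09  ] F [ 0.1 -0.7 -0.5] M [0.05 0.02 0.04] w 0.0517 g 0.0 j6 -1.08
in t 52.6 tcp [ 0.6041 -0.0259  0.0937] F [ 0.1  0.6 -0.7] M [-0.01 -0.04 -0.02] w 0.0519 g 0.0 j6 -1.14
grip t 53.3 tcp [ 0.6047 -0.0255  0.0941] F [1.  0.9 1.1] M [ 0.23 -0.09 -0.08] w 0.0097 g 20.0 j6 -1.14
```

```bash
python3 - <<'E'
from h import *
for k in(1,2,3): print(k);up(k)
goto(at([.45,.2],.25),YR)
cap('scene','scene12');cap('top','top12')
a,b=[cv2.resize(cv2.imread(f'pics/{n}12.png')[v:v+100,u:u+100],(400,400),interpolation=cv2.INTER_CUBIC) for n,u,v in(('top',325,185),('scene',318,185))]
cv2.imwrite('pics/c9.png',np.hstack([a,b]));st()
E
```

```text
1
cage t 58.3 tcp [ 0.4517 -0.0365  0.09  ] F [ 0.1 -0.   0.1] M [-0.04  0.1  -0.02] w 0.0521 g 0.0 j6 0.37
in t 59.2 tcp [ 0.4902 -0.0581  0.0938] F [ 0.3  0.5 -0.2] M [-0.03  0.12  0.01] w 0.052 g 0.0 j6 0.34
grip t 59.9 tcp [ 0.4905 -0.0582  0.0943] F [-0.8  0.1  3.6] M [-0.11  0.26 -0.05] w 0.01 g 20.0 j6 0.34
2
cage t 65.1 tcp [ 0.501  -0.2107  0.09  ] F [-0.5  0.  -0.1] M [ 0.03  0.01 -0.02] w 0.0518 g 0.0 j6 -1.51
in t 66.0 tcp [ 0.5224 -0.172   0.0938] F [-0.7  0.1  0.8] M [ 0.03 -0.03 -0.  ] w 0.0519 g 0.0 j6 -1.43
grip t 66.7 tcp [ 0.5227 -0.1724  0.0943] F [-0.5 -0.7  2.6] M [-0.11  0.08 -0.06] w 0.0096 g 20.0 j6 -1.42
3
cage t 71.8 tcp [ 0.6752 -0.1615  0.09  ] F [0.3 0.  0.1] M [-0.02  0.1   0.01] w 0.0518 g 0.0 j6 0.24
in t 72.6 tcp [ 0.6364 -0.1398  0.0937] F [-0.6 -0.5  0.4] M [-0.06  0.14  0.03] w 0.0515 g 0.0 j6 0.26
grip t 73.3 tcp [ 0.6374 -0.1401  0.0942] F [ 2.6 -0.7  0.6] M [-0.23 -0.28 -0.09] w 0.0095 g 20.0 j6 0.26
 t 76.2 tcp [0.4507 0.1993 0.2267] F [0.  0.2 0.4] M [-0.02  0.06 -0.  ] w 0.045 g 0.0 j6 0.09
```

View pics/c9.png

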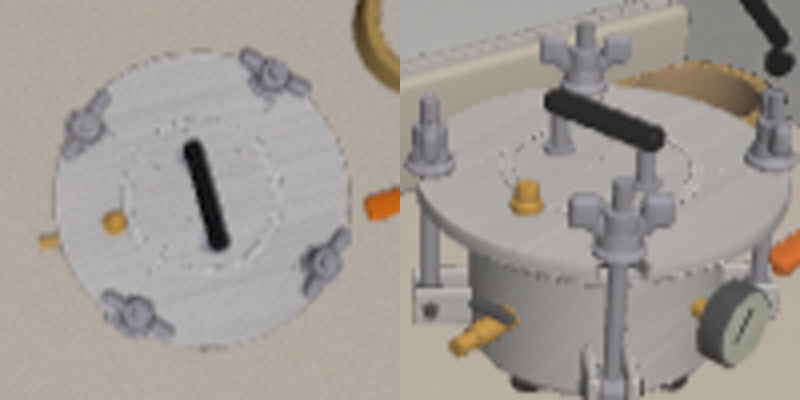

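All four bolts stand upright in their slots with the wings tangential. Now the snug round, crosswise: a, c, b, d.

```bash
cat >> h.py <<'E'
def turn(k,t0,steps,mlim=None,r=.084):
    "grip wing nut k standing at turn t0, then turn clockwise by steps"
    f,u=ray(k);p=C+r*u
    b=yawbest(at(p,.118),f-t0,turn=sum(steps));psi=b[1]
    manip.set_gripper(.045);manip.move_pose(at(p,.17),down(psi))
    manip.move_linear(at(p,.118-.002*t0),rate=.12)
    manip.set_gripper(0,60);s=st(f'nut {k}');m0=s['moment'][2];a=0
    for d in steps:
        a+=d;manip.move_pose(at(p,.118-.002*(t0+a)),down(psi-a));s=st(f'{t0+a:.2f}')
        if mlim and abs(s['moment'][2]-m0)>mlim: break
    manip.set_gripper(.045);manip.move_linear(at(p,.17),rate=.2)
    return t0+a
E
python3 - <<'E'
from h import *
turn(0,0,[.3,.6,.5])
E
```

```text
nut 0 t 78.8 tcp [ 0.6048 -0.0256  0.0954] F [-0.1  1.4  0.9] M [ 0.2  -0.   -0.05] w 0.0094 g 60.0 j6 -1.14
0.30 t 79.2 tcp [ 0.6049 -0.0255  0.0948] F [0.8 1.4 1.9] M [ 0.27 -0.11 -0.08] w 0.0095 g 60.0 j6 -0.85
0.90 t 79.8 tcp [ 0.6051 -0.0254  0.0936] F [1.9 1.2 1.8] M [ 0.39 -0.26 -0.1 ] w 0.0095 g 60.0 j6 -0.25
1.40 t 80.3 tcp [ 0.6053 -0.0255  0.0927] F [2.7 3.2 3.4] M [ 0.45 -0.46 -0.03] w 0.0097 g 60.0 j6 0.25
```

```bash
python3 - <<'E'
from h import *
for k in(2,1,3): turn(k,0,[.7,.7])
goto(at([.45,.2],.25),YR)
cap('scene','scene13');cap('top','top13')
a,b=[cv2.resize(cv2.imread(f'pics/{n}13.png')[v:v+100,u:u+100],(400,400),interpolation=cv2.INTER_CUBIC) for n,u,v in(('top',325,185),('scene',318,185))]
cv2.imwrite('pics/c10.png',np.hstack([a,b]));st()
E
```

```text
nut 2 t 84.3 tcp [ 0.5228 -0.1724  0.0954] F [0.3 0.1 0.7] M [ 0.04  0.01 -0.03] w 0.0097 g 60.0 j6 -1.42
0.70 t 85.0 tcp [ 0.523  -0.1723  0.094 ] F [0.9 0.3 3. ] M [ 0.1  -0.04 -0.08] w 0.0092 g 60.0 j6 -0.73
1.40 t 85.8 tcp [ 0.5231 -0.1724  0.0927] F [0.7 0.7 4.1] M [ 0.19 -0.05 -0.07] w 0.0092 g 60.0 j6 -0.03
nut 1 t 88.8 tcp [ 0.4905 -0.058   0.0954] F [0.1 0.2 1.8] M [-0.09  0.09  0.  ] w 0.0092 g 60.0 j6 0.34
0.70 t 89.5 tcp [ 0.4905 -0.058   0.094 ] F [ 0.5 -0.6  2.9] M [ 0.07  0.17 -0.1 ] w 0.0093 g 60.0 j6 1.04
1.40 t 90.2 tcp [ 0.4905 -0.0579  0.0926] F [-0.1  1.4  5.2] M [ 0.21  0.16 -0.08] w 0.0096 g 60.0 j6 1.74
nut 3 t 94.1 tcp [ 0.6374 -0.1402  0.0955] F [ 0.6 -0.6  0. ] M [-0.12 -0.08 -0.06] w 0.0095 g 60.0 j6 0.26
0.70 t 94.8 tcp [ 0.6373 -0.1402  0.0941] F [ 0.9 -0.6  1.9] M [-0.17 -0.05 -0.03] w 0.0094 g 60.0 j6 0.95
1.40 t 95.5 tcp [ 0.6374 -0.1401  0.0928] F [ 1.4 -1.3  5. ] M [ 0.01  0.01 -0.1 ] w 0.0098 g 60.0 j6 1.65
 t 98.2 tcp [0.4503 0.1994 0.2264] F [ 0.4 -1.1 -0.3] M [-0.02  0.04  0.02] w 0.045 g 0.0 j6 0.09
```

View pics/c10.png

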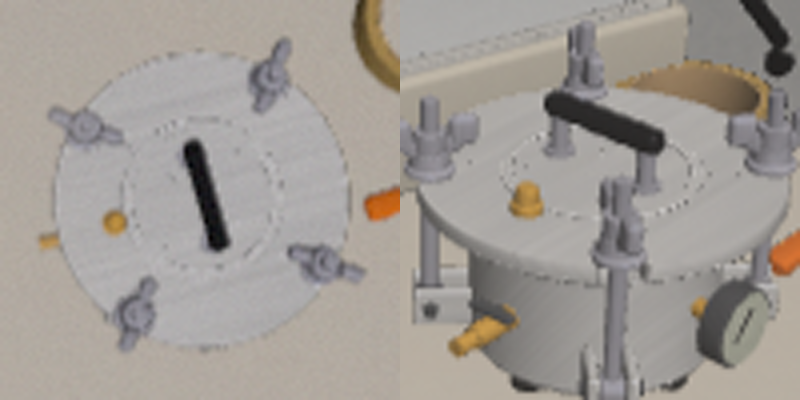

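All the nuts have turned about 80° and the lid is even. Now the tight round in the same crosswise order; nut a goes first to see how the stop feels.

```bash
python3 - <<'E'
from h import *
print(turn(0,1.4,[.7,.6,.1,.06,.06],.45))
E
```

```text
nut 0 t 100.7 tcp [ 0.6052 -0.0259  0.0926] F [1.5 1.  1.3] M [-0.12 -0.18  0.  ] w 0.0093 g 60.0 j6 0.26
2.10 t 101.5 tcp [ 0.6051 -0.0258  0.0914] F [ 1.6 -0.7  3.4] M [-0.14 -0.02 -0.07] w 0.0093 g 60.0 j6 0.95
2.70 t 102.1 tcp [ 0.6051 -0.0257  0.0903] F [ 2.3 -1.   5.3] M [-0.14 -0.05  0.03] w 0.0097 g 60.0 j6 1.55
2.80 t 102.3 tcp [ 0.6051 -0.0257  0.0901] F [ 0.9 -0.4  5. ] M [-0.07  0.    0.01] w 0.0094 g 60.0 j6 1.65
2.86 t 102.6 tcp [ 0.6051 -0.0257  0.09  ] F [1.  0.9 6.5] M [-0.03 -0.04  0.63] w 0.0098 g 60.5 j6 1.71
2.86
```

```bash
python3 - <<'E'
from h import *
for k in(2,1,3): print(turn(k,1.4,[1.3,.1,.06,.06,.06],.45))
goto(at([.45,.2],.25),YR)
for n in('top','scene'):
    c=cap(n,n+'14');P=cloud(c)
    F=P[(np.linalg.norm(P[...,:2]-C,axis=2)<.09)&(P[...,2]>.088)&(P[...,2]<.106)];print('plane',np.linalg.lstsq(np.c_[F[:,:2]-C,np.ones(len(F))],F[:,2],rcond=None)[0])
a,b=[cv2.resize(cv2.imread(f'pics/{n}14.png')[v:v+100,u:u+100],(400,400),interpolation=cv2.INTER_CUBIC) for n,u,v in(('top',325,185),('scene',318,185))]
cv2.imwrite('pics/c11.png',np.hstack([a,b]));st()
E
```

```text
nut 2 t 106.7 tcp [ 0.5231 -0.1725  0.0926] F [ 1.5 -0.4  1.2] M [-0.12 -0.05 -0.08] w 0.0094 g 60.0 j6 -0.02
2.70 t 107.9 tcp [ 0.523  -0.1726  0.0902] F [ 0.1 -1.   4.8] M [-0.03  0.09  0.12] w 0.0095 g 60.0 j6 1.27
2.80 t 108.1 tcp [ 0.523  -0.1726  0.09  ] F [-0.6  0.6  5.3] M [-0.04  0.12 -0.04] w 0.0095 g 60.0 j6 1.37
2.86 t 108.4 tcp [ 0.523  -0.1726  0.09  ] F [0.2 0.4 5.4] M [0.06 0.13 0.71] w 0.0095 g 60.5 j6 1.43
2.8600000000000003
nut 1 t 113.3 tcp [ 0.4905 -0.0579  0.0925] F [0.  1.5 1.6] M [ 0.18  0.03 -0.04] w 0.0094 g 60.0 j6 -1.4
2.70 t 114.5 tcp [ 0.4908 -0.0578  0.0901] F [0.8 3.3 3.6] M [ 0.4  -0.15  0.07] w 0.0095 g 60.0 j6 -0.1
2.80 t 114.8 tcp [ 0.4908 -0.0578  0.0899] F [1.2 4.  4.8] M [ 0.47 -0.17 -0.08] w 0.0095 g 60.0 j6 -0.0
2.86 t 115.0 tcp [ 0.4908 -0.0578  0.0898] F [0.9 4.5 5.8] M [ 0.59 -0.13  0.56] w 0.0096 g 60.4 j6 0.06
2.8600000000000003
nut 3 t 119.0 tcp [ 0.6371 -0.1399  0.0926] F [-0.2  0.4  1.9] M [ 0.1   0.03 -0.03] w 0.0094 g 60.0 j6 -1.49
2.70 t 120.2 tcp [ 0.6375 -0.1398  0.0902] F [2.7 1.8 2.9] M [ 0.26 -0.12  0.07] w 0.0095 g 60.0 j6 -0.19
2.80 t 120.4 tcp [ 0.6375 -0.1398  0.09  ] F [1.5 1.8 4.2] M [ 0.33 -0.22 -0.07] w 0.0093 g 60.0 j6 -0.09
2.86 t 120.7 tcp [ 0.6375 -0.1399  0.09  ] F [1.9 2.  4.6] M [ 0.45 -0.19  0.68] w 0.0092 g 60.5 j6 -0.03
2.8600000000000003
plane [-0.00044443  0.00078592  0.10037659]
plane [ 0.00399895 -0.00223702  0.1017776 ]
 t 123.3 tcp [0.4506 0.1992 0.2266] F [-0.6  0.5 -0.7] M [-0.04  0.05 -0.01] w 0.0452 g 0.0 j6 0.09
```

View pics/c11.png

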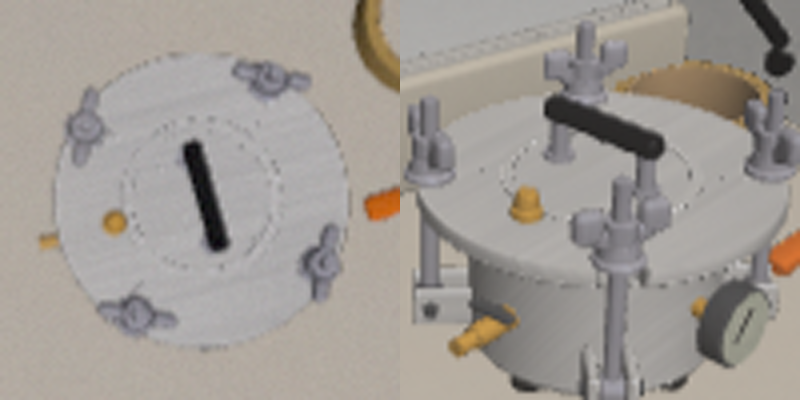

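The lid has come down about 4 mm and sits level, all four nuts are at their stops (wings ~20° past tangential), and the bystanders have not been touched. Handing in.

```bash
python3 -c "
from h import *
print(order.close_job())"
```

```text
the job is handed in; nothing more can be done
None
```

The retort is loaded with both baskets (this start had no third), the lid is on with all four bolts in their slots, and the nuts were tightened crosswise in two rounds to their stops; handed in with the clock at about 123 s, result not reported back.

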